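# Re-hang the door of a benchtop incubator on its lift-off hinges

## Task

The incubator's door was lifted off for cleaning and stands on the bench: hang it back. Hold it upright in its open position, square to the incubator's front, feel for the two hinge pins with light pressure and lower both knuckles gently onto them until the door is fully home, then let go of it there. Finally push the door gently until it is fully shut, and leave the tube rack, the tip box and the bottle where they are.

Things in the scene. Friction and masses are not known exactly. Their poses are not given: they have to be found in the camera images.
- incubator: White benchtop incubator, fixed, 230 wide, 200 deep, 222 mm high, mouth open. Origin on the bench under hinge_line; x points into the incubator (its front looks to -x), y to its left seen from the front, z up. Front at x = 21, y -184 to +46 mm; rubber gasket round the mouth stands out to x = 17. Shut, the door's axes are parallel to these; it opens clockwise seen from above.
- hinge_line (a point): Hinge axis with the leaf at the inner end of its slots, 50 mm above the bench. Two steel pins point up, 9 mm thick, 20 tall, on round shoulders 22 across, tops 50 and 160 mm above the bench. The leaf carrying both is clamped in slotted holes and does not give: both pins really stand somewhere 0 to 14 mm from this point along the incubator's +y (outward), to be found by feel; along its x they are true.
- door: Loose insulated white door standing upright, 30 thick (x), 160 wide (y), 175 mm high, 0.34 to 0.53 kg; window and steel bar handle (40 mm out, y = -58, z 35 to 121 mm) on its outer face, which looks to -x; hinge side +y. Origin under the middle of its lower edge. Hung, its lower edge is 28 mm above the bench and it swings freely. Never press it on hinge or incubator with over 30 N.
- knuckle (a point): Middle of the lower mouth of the door's lower hinge knuckle, at (0, 92, 22) mm in the door's frame. Two upright steel tubes on the +y side, 22 mm outside, 10.6 mm bore right through, 22 long; the upper one is 110 mm above the lower, on the same axis. Fully home, this point is 50 mm above the bench (70 mm when it meets the pin tips).
- door_top (a point): Middle of the door's top edge, 175 mm above its origin; the edge is 30 mm thick (along the door's x) and free on both sides: the place to grip, near the centre of mass.
- tube_rack: Orange microtube rack lying loose on the bench, 105 x 235 x 28 mm (tubes to 39), long side along its y, origin under its middle. Leave alone.
- tip_box: Open pipette tip box, loose, 85 x 122 x 51 mm, pink tray, origin under its middle. Leave alone.
- reagent_bottle: Dark blue bottle with white cap, loose, 64 mm across, 145 high, origin under its middle. Leave alone.
Not all that is in view belongs to the job. Of the things that look like the door, take the one that is farthest to the robot's left at the start.

How it is judged:
By the outcome, as a careful person would: the job done as asked, in the order asked, and still so for the second after the job is handed in, with the robot touching nothing.
It also fails if it takes over 72 s, if anything falls off the work surface, if the arm or the gripper's body presses on something with over 40 N, if the wrist force passes 120 N, or if a joint passes its speed limit or range.

## Robot

A 6-joint arm with a two-finger parallel gripper is mounted at the origin on the work surface. World frame = base frame: x ahead of the robot, y to its left, z up, the work surface at z = 0. Lengths are in mm, angles in rad, forces in N, time in s.
With the tool pointing down it reaches from about 350 to 775 mm from the base axis. Payload 7.3 kg.
Tool frame: the origin (TCP) lies between the finger pads; the fingertips stand 8 mm ahead of it and the grasp point (between the pads) lies 11 mm behind it; y points along the fingers, z is the direction in which the jaws open and shut, and the axes are right-handed (so a half turn about y gives the same grasp; the last joint's range is limited). The gripper opens to 92 mm and grips with 3 to 60 N. Pads are 19 mm wide; open, the fingers measure 130 mm over their backs; the gripper's body (75 mm by 190 mm) begins 47 mm behind the grasp point.
Start: joints at [1.008, 0.342, 1.524, -0, 1.275, -0.146], TCP at [212.527, 480.08, 234.741] pointing down, gripper open.
Joint ranges: [-2.53, 2.53], [-0.77, 2.02], [0.04, 2.7], [-1, 4.14], [0.28, 2.66], [-3.11, 3.11]. Speed limits (rad/s): [2.57, 2.57, 3.14, 3.14, 3.14, 3.14].

## Interface

Orientations are given as [roll, pitch, yaw] about the fixed x, y, z axes, in that order (R = Rz(yaw) Ry(pitch) Rx(roll)).
In Python, from plant import bot, vision, job gives the robot as it stands. The module is installed in compiled form; this text tells all that it offers.
- The arm moves only by the tool arm_command, never from a script. Its argument "deltas" is a list of rows, each a list of 4 numbers: the shift along the tool's x, y, z in m, then the turn about the tool's y in degrees. In form: [[x, y, z, twist], ...]. A call has 1 to 5 rows; each row shifts and turns the commanded pose from where the row before left it, along the tool's axes as they then stand; what a row does not reach is not made up. A row lasts 1/10 s, in which the tool goes at most 50 mm and 8.59 degrees, less where a joint would pass 70% of its speed; a pose out of reach is approached as far as the arm can. A call is refused whole if a number of a shift passes 0.05 or a number of a turn 8.59, either way. A call with a gripper value outside its range is refused whole. "claw" is the closure in counts, from 0 (fully open) to 255 (shut), set as the call begins (left out, the last holds). The fingers move at their own pace and stop on an object; the grip force is fixed at half the most. Time passes only in rows, so rows that do not move let the fingers close. It gives the time, the measured TCP pose, the force and the opening at its end, in the units of the state.
- bot.get_obs(): the state, without advancing time (a new reading comes with each control period).
- vision.capture(name): name is "side" or "top"; returns a dict with "img" (420x560x3 uint8, red, green, blue), "camera_matrix" (3x3 intrinsics, pixels), "world_to_cam" (4x4, takes a point from world to camera coordinates). Camera axes: x right, y down, z forward; pixel columns grow to the right and rows downward; lengths in mm; the calibration is good to about 2 mm. A picture is of the moment at which its call begins. There is no depth.
- job.close_job(): hands the job in, once; it reports no verdict.
Trained networks look in a picture, given as the dict that the camera call returned (one of the last four; its "shot" number tells which), for a name from the list of things; names that differ only in an ending like _2 or _b are one class to them, and where a whole thing is asked for, a point or a joint stands for the part that bears it (a point fixed in the world has none). Each returns a list of dicts, best first, with "confidence" (0 to 1); they miss things now and then, are a little off and sometimes report something else, mostly with a low value. They report only what shows in the picture. A call takes as long as a camera call. They do not tell look-alikes from the thing itself.
- vision.find_in(picture, name): "xyz" ([x, y, z] in mm, in the coordinates of the camera as it stood for that picture, good to about 4 mm: the middle of the surface that is visible of it).
- vision.regions_of(picture, name): "mask" (420x560 bool, what is visible of it).
The state is a dict: "time": time; "joint_positions": joint angles; "dq": joint speeds; "tau": joint torques, N m; "tool_pos": TCP position; "tcp_rot": TCP orientation; "contact_force": force on the tool from outside, world axes, zero at the start; "moment": the same for the moment, N m; "grip_width": finger opening in mm.
Only numpy, scipy, OpenCV 4.12 (cv2) and the standard library are available. Lean on these libraries where they do the work, as an engineer would, in place of code of your own. Each camera call takes 0.05 s, during which the arm holds its last target. There are 200 camera calls.

## Working session

There is one attempt and no reset: what is moved stays moved. The work goes in short steps, Python scripts to look and compute and a tool call to move; the robot and the scene stay as the last step left them, time stands still between calls to the robot, and variables do not carry over. Pictures are saved under pics/ and viewed, about 8 in all and at most 12, crops included, and the job is handed in when it is done.

Besides the shell and the picture viewer there is one more tool, called after "Call:" by a JSON object that holds its "name" and its "arguments". arm_command: Moves the arm, as the interface text tells. Its arguments: {"type":"object","properties":{"deltas":{"type":"array","items":{"type":"array","items":{"type":"number"}}},"claw":{"type":"number"}},"required":["deltas"]}

```bash
mkdir -p pics; cat > h.py <<'E'
import numpy as np, cv2
from plant import bot, vision, job
def w(p,pic):
    T=np.array(pic["world_to_cam"]); return (np.linalg.inv(T)@np.r_[p,1])[:3]
def proj(P,pic):
    T=np.array(pic["world_to_cam"]); K=np.array(pic["camera_matrix"])
    c=(T@np.c_[np.atleast_2d(P),np.ones(len(np.atleast_2d(P)))].T)[:3]; u=K@c; return (u[:2]/u[2]).T
def plane(uv,z,pic):
    T=np.array(pic["world_to_cam"]); K=np.array(pic["camera_matrix"])
    d=T[:3,:3].T@np.linalg.inv(K)@np.r_[uv,1]; o=-T[:3,:3].T@T[:3,3]
    return o+d*(z-o[2])/d[2]
def save(n,*pics):
    cv2.imwrite("pics/"+n,cv2.cvtColor(np.vstack(pics) if len(pics)>1 else pics[0],cv2.COLOR_RGB2BGR))
E
python3 - <<'E'
from h import *
np.set_printoptions(precision=1,suppress=True)
o=bot.get_obs(); print({k:np.round(v,3) for k,v in o.items()})
for n in("top","side"):
    p=vision.capture(n); save(n+"0.png",p["img"])
    T=np.array(p["world_to_cam"]);print(n,"cam at",-T[:3,:3].T@T[:3,3])
    for k in("incubator","hinge_line","door","knuckle","door_top","tube_rack","tip_box","reagent_bottle"):
        for r in vision.find_in(p,k)[:4]: print(k,w(r["xyz"],p),proj(w(r["xyz"],p),p)[0],round(r["confidence"],2))
E
```

```text
{'time': np.float64(0.0), 'joint_positions': array([ 1. ,  0.3,  1.5, -0. ,  1.3, -0.1]), 'dq': array([ 0., -0., -0.,  0.,  0., -0.]), 'tau': array([  0. , -43.1, -24.4,   0.1,   0.1,  -0. ]), 'tool_pos': array([212.3, 479.7, 234. ]), 'tcp_rot': array([-1.6,  0. , -0.4]), 'contact_force': array([ 0.1,  0.4, -0.7]), 'moment': array([-0., -0.,  0.]), 'grip_width': np.float64(91.832)}
top cam at [ 339.7  123.7 1220.9]
incubator [ 476.8 -102.9  227.9] [390.1 239.1] 0.82
incubator [461.1 219.8 170.2] [237.9 245.4] 0.51
hinge_line [ 474.3 -102.   219.7] [388.8 240.7] 0.72
door [461.1 219.8 170.3] [237.9 245.4] 0.94
door [ 711.4 -213.7  138.5] [427.2 146.7] 0.67
knuckle [ 711.2 -211.4  135.3] [425.8 147.2] 0.71
knuckle [461.4 218.3 175.8] [238.3 245. ] 0.57
door_top [461.4 216.2 175.8] [239.3 245. ] 0.96
door_top [ 710.5 -215.7  140.4] [428.3 146.8] 0.58
tube_rack [758.2  33.1  22.2] [318.9 141.3] 0.73
tip_box [660.  321.5  51.4] [205.3 171.6] 0.77
reagent_bottle [395.8 437.8 107.5] [145.  273.9] 0.87
reagent_bottle [ 474.2 -101.9  221.2] [388.9 240.7] 0.24
side cam at [ 338.5 -265.8 1501.9]
incubator [ 477.4 -119.7  222.9] [300.4 282.8] 0.89
hinge_line [ 475.  -120.2  221.8] [299.7 283.5] 0.73
door [ 711.9 -220.7  151.1] [392.7 275.8] 0.78
door [465.  212.7 178. ] [236.  185.4] 0.7
knuckle [ 713.7 -224.6  150.2] [393.9 276.8] 0.92
knuckle [465.2 213.9 177.1] [235.9 185.1] 0.84
door_top [ 714.7 -225.9  150.9] [394.6 277. ] 0.98
door_top [459.6 211.2 175.7] [234.6 187. ] 0.9
tube_rack [760.9  26.7  27.1] [352.8 205.8] 0.77
tip_box [656.9 321.6  53.5] [276.2 142.2] 0.71
tip_box [462.4 210.8 174.6] [235.6 186.8] 0.63
reagent_bottle [396.5 437.1 103.7] [183.5 144.5] 0.59
```

View pics/top0.png

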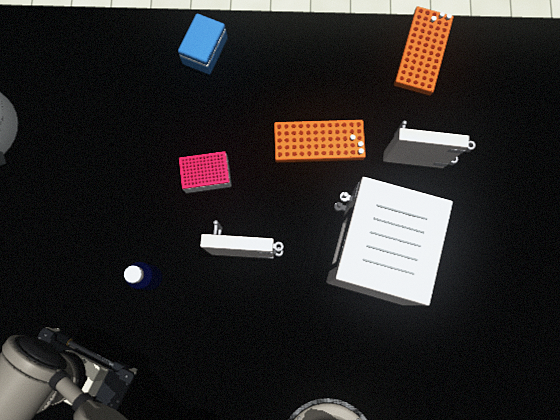

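View pics/side0.png

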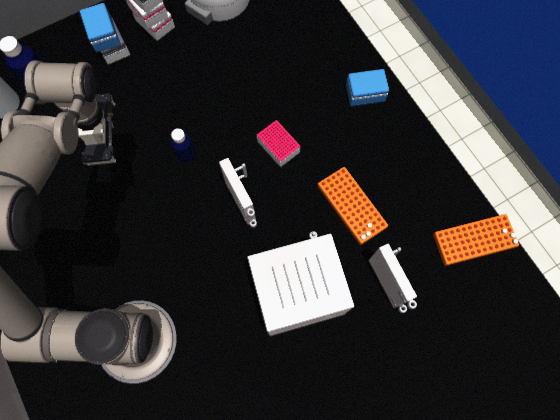

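The top view (image left is +y, up is +x) shows the wanted door at about (238,245). Its knuckles are at (279,248), on the −y side, and its handle points to +x. The incubator top is at (390,240), with pins at about (345,197), and its front looks to +y. The look-alike door is at (430,147). In the side view the door is at (237,190) and a pin at (313,235). Next I'll fit the top faces as rectangles.

```bash
python3 - <<'E'
from h import *
np.set_printoptions(precision=1,suppress=True)
crops=[]
for n in("top","side"):
    p=vision.capture(n); g=cv2.cvtColor(p["img"],cv2.COLOR_RGB2GRAY)
    for k,z,W in(("incubator",222,(476,-102)),("door",175,(461,217))):
        rs=vision.regions_of(p,k)
        px=proj(np.r_[W,z],p)[0]
        m=[r["mask"] for r in rs if r["mask"][max(0,int(px[1])-4):int(px[1])+5,int(px[0])-4:int(px[0])+5].any()]
        if not m: print("miss",n,k);continue
        m=m[0]; thr,_=cv2.threshold(g[m].reshape(-1,1),0,255,cv2.THRESH_OTSU)
        print(n,k,"thr",thr,np.percentile(g[m],[5,25,50,75,95]))
        b=((g>max(thr,190))&cv2.dilate(m.astype(np.uint8),np.ones((3,3))).astype(bool)).astype(np.uint8)
        cs,_=cv2.findContours(b,0,1); c=max(cs,key=cv2.contourArea)[:,0]
        P=np.array([plane(q,z,p)[:2] for q in c],np.float32)
        r=cv2.minAreaRect(P); print("  rect",r[0],r[1],r[2]); print(cv2.boxPoints(r).tolist())
    c=proj(np.array([[560,20,160]]),p)[0] ; x,y=c.astype(int)
    d=proj(np.array([[461,180,175]]),p)[0].astype(int)
    f=lambda x,y:cv2.resize(p["img"][y-35:y+35,x-45:x+45],None,fx=4.4,fy=4.2,interpolation=cv2.INTER_CUBIC)
    print("crop origins",x-45,y-35,d-[45,35]); crops.append(np.hstack([f(x,y),f(*d)]))
save("crops1.png",*crops)
E
```

```text
top incubator thr 161.0 [ 73. 241. 242. 243. 248.]
  rect (478.37908935546875, -113.66028594970703) (197.85794067382812, 227.95223999023438) 75.5702896118164
[[343.34613037109375, -181.06649780273438], [564.1073608398438, -237.8704071044922], [613.4120483398438, -46.25407409667969], [392.65081787109375, 10.549835205078125]]
top door thr 159.0 [ 57.9  84.  241.  243.  252. ]
  rect (467.3412780761719, 212.17538452148438) (180.372802734375, 28.312395095825195) 87.95480346679688
[[449.97552490234375, 122.5516357421875], [478.2698974609375, 121.54122924804688], [484.70703125, 301.79913330078125], [456.41265869140625, 302.8095397949219]]
crop origins 283 169 [210 210]
miss side incubator
side door thr 169.0 [ 82. 110. 237. 246. 247.]
  rect (479.35809326171875, 222.93765258789062) (157.6794891357422, 50.56086730957031) 87.9950942993164
[[451.3349304199219, 145.03060913085938], [501.8648376464844, 143.26171875], [507.3812561035156, 300.8446960449219], [456.8513488769531, 302.61358642578125]]
crop origins 254 192 [195 160]
```

View pics/crops1.png

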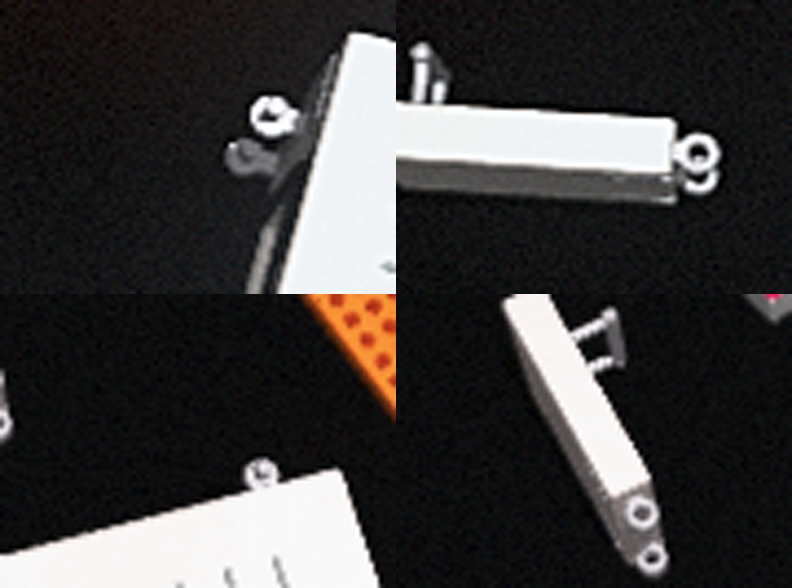

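```bash
cat >> h.py <<'E'
def plan(x,y,z,yawdeg,step=48,turn=8.5,ret=False):
    "rows for tool axes from measured pose; yaw= tool x heading (deg)"
    o=bot.get_obs(); p=np.array(o["tool_pos"],float); ps=np.degrees(o["tcp_rot"][2])
    d=np.array([x,y,z])-p; dy=(yawdeg-ps+180)%360-180
    n=int(max(1,np.ceil(np.linalg.norm(d)/step),np.ceil(abs(dy)/turn)))
    for i in range(n):
        a=np.radians(ps); e=d/n; tx=[np.cos(a),np.sin(a)]; tz=[-np.sin(a),np.cos(a)]
        print([round(float(e[:2]@tx)/1000,4),round(-float(e[2])/1000,4),round(float(e[:2]@tz)/1000,4),round(-dy/n,2)])
        ps+=dy/n
def st():
    o=bot.get_obs(); print(o["time"],np.round(o["tool_pos"],1),np.round(np.degrees(o["tcp_rot"]),2),np.round(o["contact_force"],1),np.round(o["moment"],2),round(float(o["grip_width"]),1))
E
python3 - <<'E'
from h import *
np.set_printoptions(precision=1,suppress=True)
t=vision.capture("top");s=vision.capture("side")
print("pin up",plane((344.8,196.6),160,t),plane((313.3,234.9),160,s),"low",plane((339.6,206.1),50,t))
print("knuck",plane((278.9,246.4),154,t),plane((250.9,212.1),154,s),plane((253.2,222.9),44,s))
print("corners",plane((273.6,238.6),175,t),plane((272.5,251.2),175,t))
# side corners of door: right end (649,487),(609,487)?
print(plane((195+(650-396)/4.4,160+(487-294)/4.2),175,s),plane((195+(609-396)/4.4,160+(494-294)/4.2),175,s))
for n,p in(("top",t),("side",s)):
  g=cv2.cvtColor(p["img"],cv2.COLOR_RGB2GRAY)
  # edge x across door thickness at several y
  for y in(280,240,200,160):
    v=[g[int(round(q[1])),int(round(q[0]))] for q in (proj([[x,y,175]],p)[0] for x in range(430,500,1))]
    v=np.array(v,float); i=np.where(v>215)[0]; print(n,y,430+i[0],430+i[-1]) if len(i) else None
plan(461,214,234,-92)
E
```

```text
pin up [580.4 -17.  160. ] [582.8 -16.3 160. ] low [580.7 -18.7  50. ]
knuck [463.3 129.3 154. ] [465.6 129.8 154. ] [465.5 128.7  44. ]
corners [477.8 141.4 175. ] [449.9 142.9 175. ]
[476.7 136.8 175. ] [451.9 145.5 175. ]
top 280 457 482
top 240 456 481
top 200 452 480
top 160 451 479
side 280 458 483
side 240 456 484
side 200 454 482
side 160 451 480
[0.0372, 0.0001, -0.0159, np.float64(7.57)]
[0.039, 0.0001, -0.0108, np.float64(7.57)]
[0.0401, 0.0001, -0.0056, np.float64(7.57)]
[0.0404, 0.0001, -0.0003, np.float64(7.57)]
[0.0401, 0.0001, 0.0051, np.float64(7.57)]
[0.0391, 0.0001, 0.0103, np.float64(7.57)]
[0.0374, 0.0001, 0.0154, np.float64(7.57)]
[0.0351, 0.0001, 0.0202, np.float64(7.57)]
[0.0321, 0.0001, 0.0246, np.float64(7.57)]
```

Call:
{"name": "arm_command", "arguments": {"deltas": [[0.037,0,-0.016,7.57],[0.039,0,-0.011,7.57],[0.04,0,-0.0056,7.57],[0.0404,0,0,7.57],[0.04,0,0.005,7.57]], "claw": 0}}

```text
time: 1.8
tool_pos: [351.1, 331.1, 234.9]
tcp_rot: [-1.57, 0.0, -1.083]
contact_force: [0.5, 0.3, -0.4]
grip_width: 91.5
```

Call:
{"name": "arm_command", "arguments": {"deltas": [[0.039,0,0.01,7.57],[0.0365,0,0.0155,7.57],[0.033,0,0.02,7.57],[0.025,0,0.0246,7.57],[0,0,0,0]]}}

```text
time: 2.3
tool_pos: [461.6, 221.3, 234.6]
tcp_rot: [-1.569, -0.001, -1.613]
contact_force: [-0.5, 0.9, 0.5]
grip_width: 91.6
```

```bash
python3 -c "
from h import *
st(); plan(468,221,185,-92.1)"
```

```text
2.3 [461.6 221.3 234.6] [-8.992e+01 -3.000e-02 -9.243e+01] [-0.5  0.9  0.5] [-0.04  0.06 -0.  ] 91.6
[0.0, 0.0248, 0.0032, np.float64(-0.17)]
[0.0, 0.0248, 0.0032, np.float64(-0.17)]
```

Call:
{"name": "arm_command", "arguments": {"deltas": [[0,0.02,0.0032,0],[0,0.025,0.0032,0],[0,0.025,0,0],[0,0.021,0,0],[0,0,0,0]]}}

```text
time: 2.8
tool_pos: [462.9, 223.7, 141.3]
tcp_rot: [-1.576, -0.002, -1.604]
contact_force: [0.1, -0.3, -0.0]
grip_width: 91.8
```

Call:
{"name": "arm_command", "arguments": {"deltas": [[0,0,0,0],[0,0,0,0],[0,0,0,0],[0,0,0,0],[0,0,0,0]], "claw": 255}}

```text
time: 3.3
tool_pos: [465.3, 223.9, 144.3]
tcp_rot: [-1.57, 0.0, -1.606]
contact_force: [0.4, 0.2, -0.1]
grip_width: 56.5
```

Call:
{"name": "arm_command", "arguments": {"deltas": [[0,0,0,0],[0,0,0,0],[0,0,0,0]]}}

```text
time: 3.6
tool_pos: [465.2, 223.8, 143.8]
tcp_rot: [-1.571, 0.0, -1.606]
contact_force: [1.6, 0.2, 1.4]
grip_width: 32.3
```

Call:
{"name": "arm_command", "arguments": {"deltas": [[0,0,0,0],[0,0,0,0],[0,0,0,0],[0,0,0,0]]}}

```text
time: 4.0
tool_pos: [465.2, 223.8, 143.8]
tcp_rot: [-1.571, 0.0, -1.606]
contact_force: [0.5, 0.2, 1.7]
grip_width: 29.7
```

Call:
{"name": "arm_command", "arguments": {"deltas": [[0,-0.01,0,0],[0,-0.02,0,0],[0,-0.02,0,0],[0,-0.02,0,0],[0,0,0,0]]}}

```text
time: 4.5
tool_pos: [466.3, 224.2, 216.3]
tcp_rot: [-1.566, 0.002, -1.606]
contact_force: [-0.7, 0.4, -4.4]
grip_width: 29.6
```

```bash
python3 - <<'E'
from h import *
np.set_printoptions(precision=1,suppress=True)
st()
ims=[]
for n,c in(("top",(240,240)),("side",(240,190))):
    p=vision.capture(n); x,y=c
    ims.append(cv2.resize(p["img"][y-45:y+45,x-65:x+65],(780,300) if 0 else (520,360),interpolation=cv2.INTER_CUBIC)[:300])
    print(n,x-65,y-45)
save("grip.png",*ims)
E
```

```text
4.5 [466.3 224.2 216.3] [-89.7   0.1 -92. ] [-0.7  0.4 -4.4] [-0. -0.  0.] 29.6
top 175 195
side 175 145
```

View pics/grip.png

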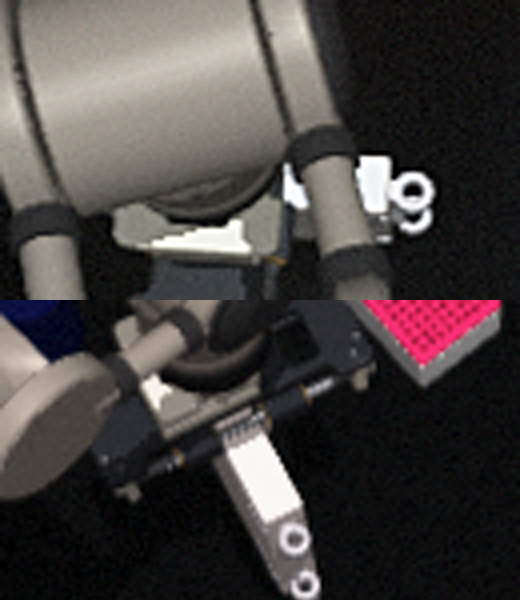

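Both crops show the door held upright and central in the jaws, with its knuckles clear (rings at image (278,242) top and (249,204) side). The wrist carries about 4.4 N, which fits a 0.45 kg door.

```bash
python3 -c "
from h import *
t=vision.capture('top');s=vision.capture('side');st()
print(plane((278,242.5),226,t),plane((248.7,204.3),226,s))
plan(615,113,214,-104.4,step=40)"
```

```text
4.7 [464.3 223.5 212.4] [-9.015e+01 -5.000e-02 -9.201e+01] [ 0.  -0.5 -4.6] [-0.06  0.08  0.04] 29.7
[463.08987518 131.0370518  226.        ] [464.3125932  130.78706948 226.        ]
[0.021, -0.0003, 0.0309, np.float64(2.48)]
[0.0197, -0.0003, 0.0318, np.float64(2.48)]
[0.0183, -0.0003, 0.0326, np.float64(2.48)]
[0.0169, -0.0003, 0.0334, np.float64(2.48)]
[0.0154, -0.0003, 0.034, np.float64(2.48)]
```

Call:
{"name": "arm_command", "arguments": {"deltas": [[0.021,0,0.031,2.48],[0.0197,0,0.0318,2.48],[0.0183,0,0.0326,2.48],[0.0169,0,0.0334,2.48],[0.0154,0,0.034,2.48]]}}

```text
time: 5.2
tool_pos: [616.4, 112.1, 211.9]
tcp_rot: [-1.574, -0.001, -1.824]
contact_force: [0.4, 0.6, -3.8]
grip_width: 29.7
```

Call:
{"name": "arm_command", "arguments": {"deltas": [[0,0,0,0],[0,0,0,0]]}}

```text
time: 5.4
tool_pos: [615.5, 112.5, 211.6]
tcp_rot: [-1.575, -0.001, -1.824]
contact_force: [0.1, 0.4, -4.0]
grip_width: 30.1
```

```bash
python3 - <<'E'
from h import *
st(); ims=[]
for n,P in(("top",(590,10,180)),("side",(590,10,180))):
    p=vision.capture(n); x,y=proj([P],p)[0].astype(int)
    ims.append(cv2.resize(p["img"][y-30:y+30,x-60:x+60],(600,300),interpolation=cv2.INTER_CUBIC))
    print(n,x-60,y-30)
save("pre.png",*ims)
E
```

```text
5.4 [615.5 112.5 211.6] [-9.0220e+01 -5.0000e-02 -1.0448e+02] [ 0.1  0.4 -4. ] [-0.05  0.07 -0.  ] 30.1
top 273 160
side 251 193
```

View pics/pre.png

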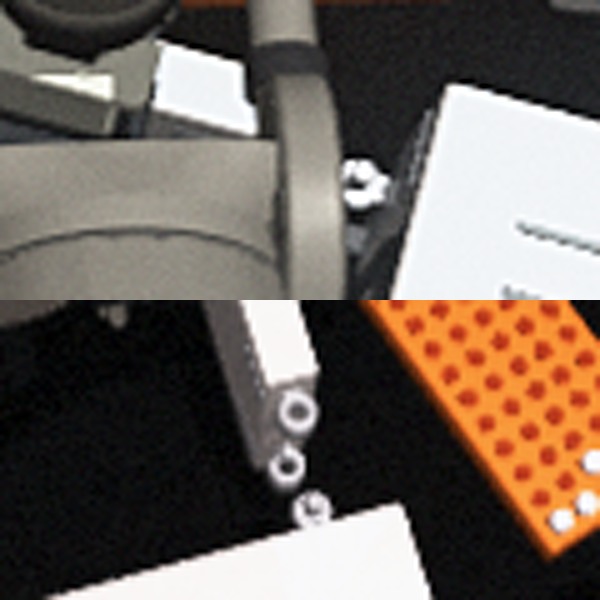

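The top view hides the knuckles behind the arm. The side view shows the upper knuckle at (310.6,215.4), the lower one at (308.4,226.2) and the upper pin's shoulder at (313.4,234.8).

```bash
python3 -c "
from h import *
s=vision.capture('side');st()
a=np.radians(-104.4);xi=np.array([np.cos(a),np.sin(a)]);yi=np.array([-xi[1],xi[0]])
k=plane((310.6,215.4),221.8,s);l=plane((308.4,226.2),111.8,s);p=plane((313.4,234.8),160,s)
print(k,l,p)
for q in(k,l): d=(p-q)[:2]; print('pin-knuckle along x_inc',d@xi,'y_inc',d@yi)
h=np.array([574,-14.4]); print((p[:2]-h)@xi,(p[:2]-h)@yi, 'k',(k[:2]-h)@xi,(k[:2]-h)@yi,'TCP+93.5', (np.array([615.5,112.5])+93.5*xi-h)@xi,(np.array([615.5,112.5])+93.5*xi-h)@yi)
"
```

```text
5.55 [614.9 114.  213.1] [-9.0100e+01 -1.0000e-02 -1.0434e+02] [-0.3 -1.5 -4.5] [-0.01  0.12 -0.01] 30.1
[593.04424814  21.82623867 221.8       ] [592.67240201  21.88763843 111.8       ] [583.15558529 -16.17966496 160.        ]
pin-knuckle along x_inc 39.27108873179085 y_inc -0.12630843284835683
pin-knuckle along x_inc 39.23808513008558 y_inc 0.24912496091338626
-0.5531479586381647 9.31053042057328 k -39.82423669042901 9.436838853421635 TCP+93.5 -39.73383346456477 8.637454505618154
```

Call:
{"name": "arm_command", "arguments": {"deltas": [[0.01,0,0,0],[0.01,0,0,0],[0.01,0,0,0],[0.0093,0,0,0],[0,0,0,0]]}}

```text
time: 6.05
tool_pos: [605.9, 73.4, 214.0]
tcp_rot: [-1.571, -0.0, -1.824]
contact_force: [0.1, -0.3, -3.9]
grip_width: 29.9
```

Call:
{"name": "arm_command", "arguments": {"deltas": [[0,0.005,0,0],[0,0.005,0,0],[0,0.004,0,0],[0,0,0,0],[0,0,0,0]]}}

```text
time: 6.55
tool_pos: [606.1, 75.4, 199.5]
tcp_rot: [-1.571, 0.0, -1.822]
contact_force: [-1.1, 0.4, -3.0]
grip_width: 29.8
```

```bash
python3 - <<'E'
from h import *
st(); p=vision.capture("side"); x,y=proj([(585,-15,190)],p)[0].astype(int)
print(x-30,y-25)
save("over.png",cv2.resize(p["img"][y-25:y+25,x-30:x+30],(600,500),interpolation=cv2.INTER_CUBIC))
E
```

```text
6.55 [606.1  75.4 199.5] [ -90.03    0.   -104.39] [-1.1  0.4 -3. ] [-0.08  0.08 -0.03] 29.8
284 206
```

View pics/over.png

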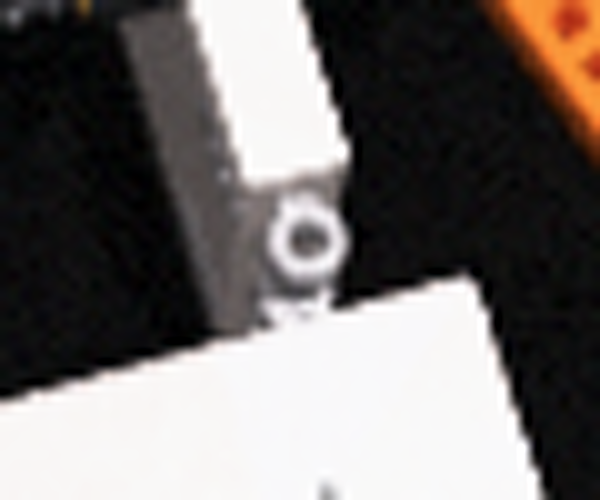

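The door's upper knuckle ring is at (314.8,229.9), directly over the pin shoulder.

```bash
python3 -c "
from h import *
s=vision.capture('side')
a=np.radians(-104.4);xi=np.array([np.cos(a),np.sin(a)]);yi=np.array([-xi[1],xi[0]])
k=plane((314.8,229.9),209.7,s);d=np.array([583.16,-16.18])-k[:2];print(k,d@xi,d@yi);st()"
```

```text
[584.31989506 -15.74177264 209.7       ] 0.7129138145266569 -1.0144721097438354
6.65 [606.3  75.3 199.9] [-8.998e+01  1.000e-02 -1.044e+02] [-0.4  0.3 -4. ] [-0.07  0.04  0.01] 29.9
```

Call:
{"name": "arm_command", "arguments": {"deltas": [[0,0.003,0,0],[0,0.002,0,0],[0,0.001,0,0],[0,0.001,0,0],[0,0,0,0]]}}

```text
time: 7.15
tool_pos: [606.1, 75.1, 192.5]
tcp_rot: [-1.571, 0.0, -1.822]
contact_force: [0.4, -0.7, -3.5]
grip_width: 29.9
```

Call:
{"name": "arm_command", "arguments": {"deltas": [[0,0.001,0,0],[0,0.001,0,0],[0,0.0005,0,0],[0,0,0,0]]}}

```text
time: 7.55
tool_pos: [606.5, 75.3, 191.2]
tcp_rot: [-1.569, 0.0, -1.822]
contact_force: [-0.5, 1.7, 4.4]
grip_width: 30.0
```

Call:
{"name": "arm_command", "arguments": {"deltas": [[0.0004,0,-0.0005,0],[0.0003,0,-0.0005,0],[0,0,0,0]]}}

```text
time: 7.85
tool_pos: [604.4, 74.5, 189.2]
tcp_rot: [-1.573, -0.001, -1.822]
contact_force: [0.7, -0.3, -3.9]
grip_width: 29.8
```

```bash
python3 -c "
from h import *
st()"
```

```text
7.85 [604.4  74.5 189.2] [-9.0110e+01 -3.0000e-02 -1.0442e+02] [ 0.7 -0.3 -3.9] [-0.12  0.06  0.01] 29.8
```

Call:
{"name": "arm_command", "arguments": {"deltas": [[0,0.001,0,0],[0,0.001,0,0],[0,0,0,0]]}}

```text
time: 8.15
tool_pos: [604.7, 74.6, 187.4]
tcp_rot: [-1.572, -0.0, -1.822]
contact_force: [-0.2, 0.2, -3.4]
grip_width: 29.9
```

Call:
{"name": "arm_command", "arguments": {"deltas": [[0,0.001,0,0],[0,0.001,0,0],[0,0,0,0]]}}

```text
time: 8.45
tool_pos: [604.9, 74.7, 186.0]
tcp_rot: [-1.571, -0.0, -1.822]
contact_force: [-0.1, 0.5, -5.0]
grip_width: 29.6
```

Call:
{"name": "arm_command", "arguments": {"deltas": [[0,0.001,0,0],[0,0.001,0,0],[0,0.001,0,0],[0,0.001,0,0],[0,0,0,0]]}}

```text
time: 8.95
tool_pos: [604.9, 74.7, 182.0]
tcp_rot: [-1.571, 0.0, -1.822]
contact_force: [0.0, 0.7, -3.9]
grip_width: 30.2
```

Call:
{"name": "arm_command", "arguments": {"deltas": [[0,0.001,0,0],[0,0.001,0,0],[0,0.001,0,0],[0,0.001,0,0],[0,0,0,0]]}}

```text
time: 9.45
tool_pos: [604.9, 74.7, 178.0]
tcp_rot: [-1.571, 0.0, -1.822]
contact_force: [-1.0, 0.5, -4.5]
grip_width: 29.8
```

Call:
{"name": "arm_command", "arguments": {"deltas": [[0,0.001,0,0],[0,0.001,0,0],[0,0.001,0,0],[0,0.001,0,0],[0,0,0,0]]}}

```text
time: 9.95
tool_pos: [604.9, 74.7, 174.0]
tcp_rot: [-1.571, 0.0, -1.822]
contact_force: [0.2, 0.4, -4.1]
grip_width: 29.8
```

Call:
{"name": "arm_command", "arguments": {"deltas": [[0,0.001,0,0],[0,0.0007,0,0],[0,0.0005,0,0],[0,0,0,0]]}}

```text
time: 10.35
tool_pos: [605.0, 74.7, 172.0]
tcp_rot: [-1.571, 0.0, -1.822]
contact_force: [0.3, -0.6, -3.8]
grip_width: 29.7
```

Call:
{"name": "arm_command", "arguments": {"deltas": [[0,0.0005,0,0],[0,0.0005,0,0],[0,0,0,0]]}}

```text
time: 10.65
tool_pos: [605.2, 74.8, 171.8]
tcp_rot: [-1.57, 0.0, -1.822]
contact_force: [-1.5, 1.0, 2.8]
grip_width: 29.9
```

The knuckles met the shoulders at TCP z 171.8, exactly where they should be when home (143.8+28). I'll release and withdraw.

Call:
{"name": "arm_command", "arguments": {"deltas": [[0,0,0,0],[0,0,0,0],[0,0,0,0],[0,0,0,0],[0,0,0,0]], "claw": 0}}

```text
time: 11.15
tool_pos: [605.1, 74.7, 171.0]
tcp_rot: [-1.571, 0.0, -1.822]
contact_force: [0.2, 1.0, 0.1]
grip_width: 65.4
```

Call:
{"name": "arm_command", "arguments": {"deltas": [[0,0,0,0],[0,0,0,0],[0,-0.01,0,0],[0,-0.03,0,0],[0,-0.04,0,0]]}}

```text
time: 11.65
tool_pos: [604.1, 74.7, 250.9]
tcp_rot: [-1.575, -0.001, -1.822]
contact_force: [0.9, 0.1, 1.0]
grip_width: 91.8
```

Call:
{"name": "arm_command", "arguments": {"deltas": [[0,-0.01,0,0],[0,0,0,0]], "claw": 255}}

```text
time: 11.85
tool_pos: [605.9, 74.7, 263.7]
tcp_rot: [-1.566, 0.001, -1.822]
contact_force: [-0.1, 0.1, -1.6]
grip_width: 80.2
```

```bash
python3 - <<'E'
from h import *
st(); p=vision.capture("side"); q=vision.capture("top"); x,y=proj([(600,30,190)],p)[0].astype(int)
f=lambda p,x,y:cv2.resize(p["img"][y-60:y+60,x-80:x+80],(400,300),interpolation=cv2.INTER_CUBIC)
a,b=proj([(600,60,190)],q)[0].astype(int)
print(x-80,y-60,a-80,b-60)
save("rel.png",np.hstack([f(p,x,y),f(q,a,b)]))
E
```

```text
11.85 [605.9  74.7 263.7] [-8.9720e+01  8.0000e-02 -1.0441e+02] [-0.1  0.1 -1.6] [-0.07  0.06  0.01] 80.2
230 154 231 124
```

View pics/rel.png

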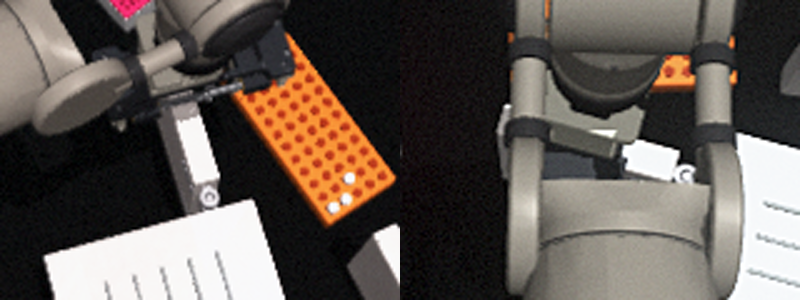

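The side crop shows the pin inside the knuckle ring at (208,197) in the crop, so the door hangs in its open position. Next the closed fingers go down on the handle side, above the handle.

Call:
{"name": "arm_command", "arguments": {"deltas": [[-0.017,0,0.03,0],[0,0,0.03,0],[0,0,0,0],[0,0,0,0],[0,0,0,0]]}}

```text
time: 12.45
tool_pos: [666.4, 76.4, 260.0]
tcp_rot: [-1.573, -0.0, -1.822]
contact_force: [-1.1, -0.3, -0.1]
grip_width: 32.2
```

Call:
{"name": "arm_command", "arguments": {"deltas": [[0,0,0,0],[0,0.03,0,0],[0,0.03,0,0],[0,0.018,0,0],[0,0,0,0]]}}

```text
time: 12.95
tool_pos: [665.3, 76.4, 180.3]
tcp_rot: [-1.576, -0.001, -1.822]
contact_force: [-0.8, -0.2, -0.3]
grip_width: 0.5
```

```bash
python3 -c "
from h import *
st()
a=np.radians(-104.4);xi=np.array([np.cos(a),np.sin(a)]);yi=np.array([-xi[1],xi[0]])
d=np.array(bot.get_obs()['tool_pos'][:2])-np.array([605.0,74.7])-94*xi; print(d@xi,d@yi, bot.get_obs()['joint_positions'])"
```

```text
12.95 [665.3  76.4 180.3] [-9.032e+01 -8.000e-02 -1.044e+02] [-0.8 -0.2 -0.3] [-0.05  0.06 -0.03] 0.5
-110.62988227773688 58.011141681143464 [-7.59766389e-05  6.56029715e-01  1.14980994e+00  1.03285077e-04
  1.34150823e+00  2.51230071e-01]
```

Call:
{"name": "arm_command", "arguments": {"deltas": [[0,0,-0.006,0],[0,0,-0.006,0],[0,0,-0.004,0],[0,0,-0.003,0],[0,0,0,0]]}}

```text
time: 13.45
tool_pos: [648.7, 81.2, 183.8]
tcp_rot: [-1.57, 0.0, -1.822]
contact_force: [-1.3, 0.0, -0.2]
grip_width: 0.4
```

Call:
{"name": "arm_command", "arguments": {"deltas": [[0,0,-0.002,0],[0,0,-0.002,0],[0,0,-0.002,0],[0,0,-0.002,0]]}}

```text
time: 13.85
tool_pos: [641.1, 82.9, 182.9]
tcp_rot: [-1.571, 0.0, -1.822]
contact_force: [0.5, 0.3, -0.8]
grip_width: 0.4
```

Call:
{"name": "arm_command", "arguments": {"deltas": [[-0.0016,0,-0.0058,-3],[-0.0016,0,-0.0058,-3],[-0.0016,0,-0.0058,-3],[-0.0016,0,-0.0058,-3],[-0.0016,0,-0.0058,-3]]}}

```text
time: 14.35
tool_pos: [613.6, 95.2, 183.1]
tcp_rot: [-1.57, 0.0, -1.558]
contact_force: [-0.4, -0.1, -0.6]
grip_width: 0.5
```

```bash
python3 - <<'E'
from h import *
st(); p=vision.capture("side"); x,y=proj([(600,30,190)],p)[0].astype(int)
save("push.png",cv2.resize(p["img"][y-60:y+60,x-80:x+80],(560,420),interpolation=cv2.INTER_CUBIC))
E
```

```text
14.35 [613.6  95.2 183.1] [-89.98   0.   -89.29] [-0.4 -0.1 -0.6] [-0.11 -0.01 -0.01] 0.5
```

View pics/push.png

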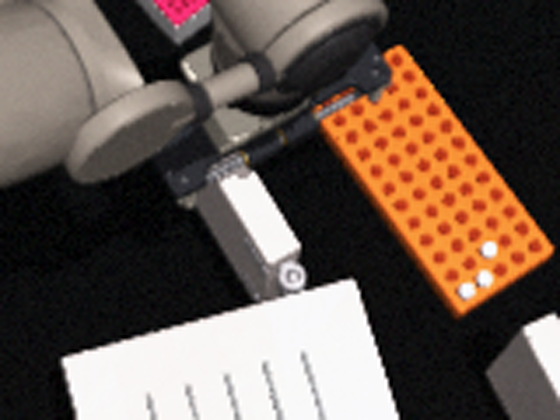

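The door is following, swinging freely at nearly zero force. I'll continue the arc.

Call:
{"name": "arm_command", "arguments": {"deltas": [[-0.0016,0,-0.0058,-3],[-0.0016,0,-0.0058,-3],[-0.0016,0,-0.0058,-3],[-0.0016,0,-0.0058,-3],[-0.0016,0,-0.0058,-3]]}}

```text
time: 14.9
tool_pos: [584.1, 99.7, 183.1]
tcp_rot: [-1.57, -0.0, -1.298]
contact_force: [0.2, -0.2, 0.4]
grip_width: 0.7
```

Call:
{"name": "arm_command", "arguments": {"deltas": [[-0.0016,0,-0.0058,-3],[-0.0016,0,-0.0058,-3],[-0.0016,0,-0.0058,-3],[-0.0016,0,-0.0058,-3],[-0.0016,0,-0.0058,-3]]}}

```text
time: 15.4
tool_pos: [554.3, 96.4, 183.1]
tcp_rot: [-1.57, -0.0, -1.036]
contact_force: [-0.4, 0.7, -0.6]
grip_width: 0.6
```

Call:
{"name": "arm_command", "arguments": {"deltas": [[-0.0016,0,-0.0058,-3],[-0.0016,0,-0.0058,-3],[-0.0016,0,-0.0058,-3],[-0.0016,0,-0.0058,-3],[-0.0016,0,-0.0058,-3]]}}

```text
time: 15.9
tool_pos: [526.3, 85.6, 183.1]
tcp_rot: [-1.57, -0.0, -0.774]
contact_force: [-0.1, 1.0, -0.1]
grip_width: 0.4
```

```bash
python3 - <<'E'
from h import *
st(); p=vision.capture("side"); x,y=proj([(530,20,190)],p)[0].astype(int)
save("push2.png",cv2.resize(p["img"][y-60:y+60,x-80:x+80],(560,420),interpolation=cv2.INTER_CUBIC))
P=np.array([582,-16.5]);d=bot.get_obs()["tool_pos"][:2]-P;a=bot.get_obs()["tcp_rot"][2]
print(d@[np.cos(a),np.sin(a)],d@[-np.sin(a),np.cos(a)])
E
```

```text
15.9 [526.3  85.6 183.1] [-8.997e+01 -1.000e-02 -4.435e+01] [-0.1  1.  -0.1] [0.02 0.02 0.03] 0.4
-111.45258722547516 33.54396499311582
```

View pics/push2.png

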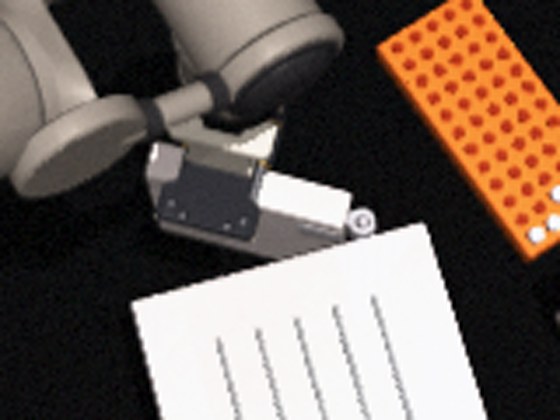

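Call:
{"name": "arm_command", "arguments": {"deltas": [[-0.0011,0,-0.0039,-2],[-0.0011,0,-0.0039,-2],[-0.0011,0,-0.0039,-2],[-0.0011,0,-0.0039,-2],[-0.0011,0,-0.0039,-2]]}}

```text
time: 16.45
tool_pos: [509.7, 74.4, 183.1]
tcp_rot: [-1.57, -0.0, -0.601]
contact_force: [0.6, -0.1, -0.3]
grip_width: 0.2
```

Call:
{"name": "arm_command", "arguments": {"deltas": [[-0.0011,0,-0.0039,-2],[-0.0011,0,-0.0039,-2],[-0.0011,0,-0.0039,-2],[-0.0011,0,-0.0039,-2],[-0.0011,0,-0.0039,-2]]}}

```text
time: 16.95
tool_pos: [495.1, 60.3, 183.1]
tcp_rot: [-1.57, -0.0, -0.427]
contact_force: [-0.2, 0.3, 0.1]
grip_width: 0.4
```

Call:
{"name": "arm_command", "arguments": {"deltas": [[-0.0006,0,-0.0019,-1],[-0.0006,0,-0.0019,-1],[-0.0006,0,-0.0019,-1],[-0.0006,0,-0.0019,-1],[-0.0006,0,-0.0019,-1]]}}

```text
time: 17.45
tool_pos: [488.6, 52.6, 183.1]
tcp_rot: [-1.571, -0.0, -0.338]
contact_force: [0.4, 0.6, 0.6]
grip_width: 0.4
```

Call:
{"name": "arm_command", "arguments": {"deltas": [[-0.0006,0,-0.0019,-1],[-0.0006,0,-0.0019,-1],[-0.0006,0,-0.0019,-1]]}}

```text
time: 17.75
tool_pos: [484.9, 47.7, 183.0]
tcp_rot: [-1.571, -0.0, -0.285]
contact_force: [0.7, 0.2, -0.1]
grip_width: 0.8
```

Call:
{"name": "arm_command", "arguments": {"deltas": [[-0.0006,0,-0.0019,-1],[-0.0006,0,-0.0019,-1],[0,0,0,0]]}}

```text
time: 18.05
tool_pos: [482.6, 44.3, 183.0]
tcp_rot: [-1.571, 0.0, -0.251]
contact_force: [0.3, -0.0, 0.1]
grip_width: 0.5
```

Call:
{"name": "arm_command", "arguments": {"deltas": [[0,0,-0.001,0],[0,0,0,0]]}}

```text
time: 18.25
tool_pos: [482.5, 43.5, 183.0]
tcp_rot: [-1.571, 0.0, -0.252]
contact_force: [-1.0, 0.1, 0.3]
grip_width: 0.6
```

Call:
{"name": "arm_command", "arguments": {"deltas": [[0,0,-0.001,0],[0,0,0,0]]}}

```text
time: 18.45
tool_pos: [482.3, 42.6, 183.0]
tcp_rot: [-1.571, 0.0, -0.252]
contact_force: [0.9, -0.0, 0.7]
grip_width: 0.5
```

Call:
{"name": "arm_command", "arguments": {"deltas": [[0,0,-0.001,0],[0,0,0,0]]}}

```text
time: 18.65
tool_pos: [482.0, 41.5, 183.0]
tcp_rot: [-1.571, 0.0, -0.252]
contact_force: [-0.1, 0.1, -1.1]
grip_width: 0.2
```

```bash
python3 - <<'E'
from h import *
st(); p=vision.capture("side"); x,y=proj([(500,20,190)],p)[0].astype(int)
save("push3.png",cv2.resize(p["img"][y-50:y+50,x-70:x+70],(700,500),interpolation=cv2.INTER_CUBIC))
E
```

```text
18.65 [482.   41.5 183. ] [-9.000e+01  1.000e-02 -1.441e+01] [-0.1  0.1 -1.1] [0.1  0.01 0.01] 0.2
```

View pics/push3.png

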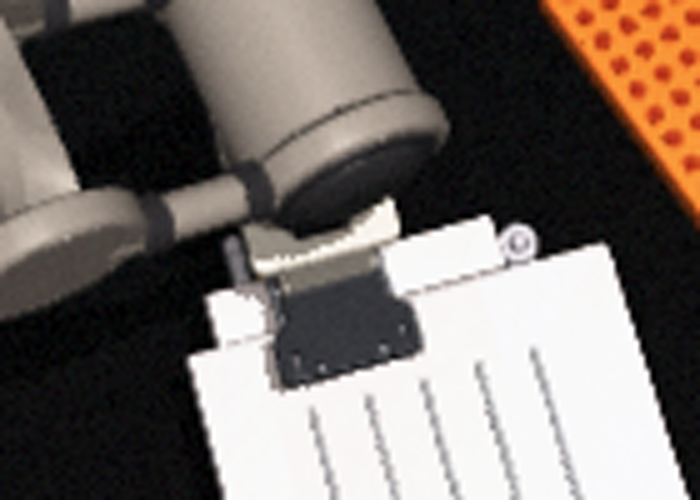

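The door is close to shut and parallel to the front, but I haven't felt a stop yet. I'll keep pressing in small steps.

Call:
{"name": "arm_command", "arguments": {"deltas": [[0,0,-0.0007,0],[0,0,0,0]]}}

```text
time: 18.9
tool_pos: [482.0, 41.3, 183.0]
tcp_rot: [-1.57, -0.0, -0.252]
contact_force: [-0.1, 3.3, -0.0]
grip_width: 0.6
```

Call:
{"name": "arm_command", "arguments": {"deltas": [[0,0,-0.0007,0],[0,0,0,0]]}}

```text
time: 19.1
tool_pos: [482.0, 41.2, 183.1]
tcp_rot: [-1.569, -0.0, -0.252]
contact_force: [2.1, 7.6, -0.6]
grip_width: 0.5
```

Call:
{"name": "arm_command", "arguments": {"deltas": [[0,0,-0.0007,0],[0,0,0,0]]}}

```text
time: 19.3
tool_pos: [482.0, 41.2, 183.1]
tcp_rot: [-1.567, -0.0, -0.252]
contact_force: [1.7, 9.2, -1.6]
grip_width: 0.4
```

There is a firm stop at about 9 N, so the door is on the gasket. Backing off and clearing the view.

Call:
{"name": "arm_command", "arguments": {"deltas": [[0,0,0.001,0],[0,0,0.001,0],[0,0,0.004,0],[0,0,0.02,0],[0,-0.01,0.03,0]]}}

```text
time: 19.8
tool_pos: [494.9, 93.2, 192.2]
tcp_rot: [-1.572, 0.002, -0.254]
contact_force: [0.4, -0.8, -0.3]
grip_width: 0.7
```

Call:
{"name": "arm_command", "arguments": {"deltas": [[0,-0.04,0.03,0],[0,-0.04,0.04,0],[0,-0.03,0.04,0],[-0.03,0,0.04,0],[-0.03,0,0.04,0]]}}

```text
time: 20.3
tool_pos: [483.8, 289.6, 299.2]
tcp_rot: [-1.57, -0.002, -0.253]
contact_force: [0.6, -0.1, -1.1]
grip_width: 0.3
```

Call:
{"name": "arm_command", "arguments": {"deltas": [[-0.03,0,0.04,0],[-0.03,0,0.04,0],[-0.03,0,0.03,0],[0,0,0,0],[0,0,0,0]]}}

```text
time: 20.8
tool_pos: [423.3, 417.6, 298.1]
tcp_rot: [-1.572, -0.0, -0.25]
contact_force: [0.3, 0.1, 0.6]
grip_width: 0.6
```

```bash
python3 - <<'E'
from h import *
np.set_printoptions(precision=1,suppress=True)
st(); t=vision.capture("top"); s=vision.capture("side")
for k in("tube_rack","tip_box","reagent_bottle"):
    for r in vision.find_in(t,k)[:1]: print(k,w(r["xyz"],t))
a=np.radians(-104.4);xi=np.array([np.cos(a),np.sin(a)]);yi=np.array([-xi[1],xi[0]]);H=np.array([582,-16.5])
# outer top edge of door along its width: bright->dark going to -x_inc, at z=203
g=cv2.cvtColor(s["img"],cv2.COLOR_RGB2GRAY).astype(np.float32)
for r in(30,60,90,120,150):
    ds=np.arange(-60,0,.5); q=proj([np.r_[H-r*yi+d*xi,203] for d in ds],s).astype(np.float32)
    v=cv2.remap(g,q[:,0].reshape(-1,1),q[:,1].reshape(-1,1),1).ravel(); print(r,"outer edge x_inc",ds[np.argmax(v>200)])
x,y=proj([(500,20,190)],s)[0].astype(int); u=proj([(500,20,190)],t)[0].astype(int)
f=lambda p,x,y:cv2.resize(p["img"][y-60:y+60,x-80:x+80],(400,300),interpolation=cv2.INTER_CUBIC)
full=lambda p:cv2.resize(p["img"],(400,300),interpolation=cv2.INTER_AREA)
save("end.png",np.hstack([f(s,x,y),f(t,*u)]),np.hstack([full(s),full(t)]))
E
```

```text
20.8 [423.3 417.6 298.1] [-90.1  -0.  -14.3] [0.3 0.1 0.6] [ 0.  0. -0.] 0.6
tube_rack [761.1  29.7  23.1]
tip_box [658.3 319.8  50.2]
reagent_bottle [377.  427.8  16.6]
30 outer edge x_inc -13.0
60 outer edge x_inc -13.0
90 outer edge x_inc -12.5
120 outer edge x_inc -13.0
150 outer edge x_inc -37.5
```

View pics/end.png

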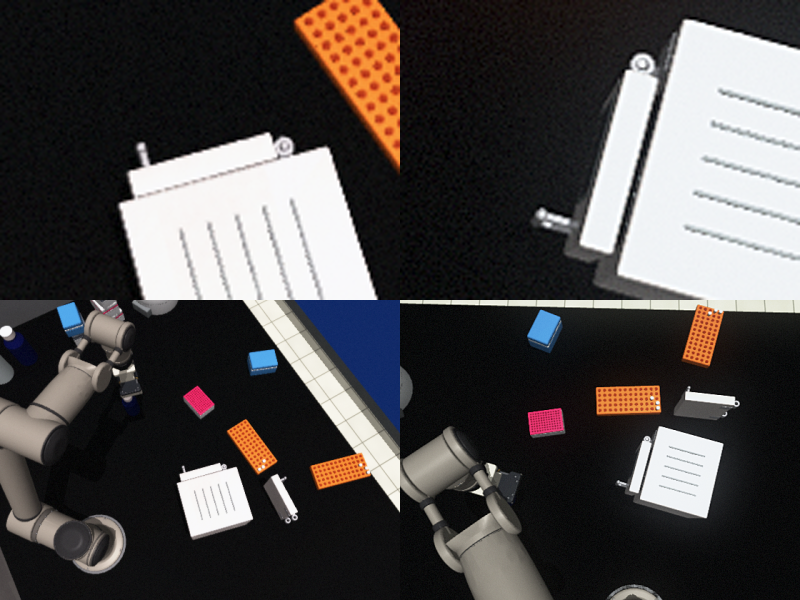

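The end views show the door parallel to the front, its outer edge a constant −13 mm from 30 to 120 mm along it, with the knuckle on its pin. The rack and tip box haven't moved. The arm partly hides the bottle but is about 145 mm above it. Handing in.

```bash
python3 -c "
from plant import job; print(job.close_job())"
```

```text
the job is handed in; nothing more can be done
None
```

The door is hung on both hinge pins and pushed shut, and the job was handed in after about 21 s of the 72 s allowed.

- **Hanging:** I took the leftmost door by its top edge. The knuckles touched the pin tips at about 8 N, and a slide of about 1 mm found the bores. The knuckles met the shoulders at the height expected for fully home (TCP z 171.8 mm), with about 7 N. Only then did I let go.
- **Shutting:** I pushed the outer face round an arc with closed fingers, at almost no force. I stopped when it met a firm stop at about 9 N, then backed the arm away.
- **Final checks:**
  - The door's outer edge is parallel to the incubator front, at −13 mm ± 0.5 across 30 to 120 mm from the hinge. Nominal is −15 mm, and the camera is only good to about 2 mm. The sample at 150 mm read −37.5, probably because it caught the handle.
  - The rack and tip box are within about 3 mm of their first positions, which is measurement noise.
  - The bottle's last reading is off: (377, 428) at height 17 mm, against (396, 438) at 108 mm at first. The arm was partly hiding it, so its position is not confirmed. The arm passed high above it and no contact force was reported.

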